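# Impact-test the large bottle on the spring tester

## Robot

A 6-joint arm with a two-finger parallel gripper is mounted at the origin on a cart in front of the work surface, level with it; the furniture and walls round the work are solid. World frame = base frame: x ahead of the robot, y to its left, z up, the work surface at z = 0. Lengths are in m, angles in rad, forces in N, time in s.
With the tool pointing down it reaches from about 0.375 to 0.9 m from the base axis. Payload 3.1 kg.
Tool frame: the origin (TCP) lies at the centre of the arm's flange, where the gripper is bolted on; the fingertips stand robot.tip_extent ahead of it and the grasp point (between the pads) lies 164 mm ahead of it (robot.tip_extent is the distance from the TCP to the fingertips, in m); z points along the fingers, y is the line along which they close (so a half turn about z gives the same grasp; the last joint's range is limited). The gripper opens to 87 mm and grips with 3 to 60 N. Pads are 19 mm wide; open, the fingers measure 117 mm over their backs; the gripper's body (75 mm by 190 mm) begins 51 mm behind the grasp point.
Start: joints at [-1.498, 0.527, 1.433, -0, 1.181, -0.178], TCP at [0.155, -0.605, 0.405] pointing down, gripper open.
Joint ranges: [-3.08, 3.08], [-0.75, 2.2], [0.22, 2.44], [-1.43, 4.57], [0, 2.65], [-2.85, 2.85]. Speed limits (rad/s): [2.79, 2.79, 3.14, 3.14, 3.14, 3.14].

## Interface

Orientations are given as a unit quaternion [x, y, z, w].
In Python, from rig import get_obs, camera, hand_in, cut_out, robot gives the robot as it stands.
- The arm moves only by the tool step_arm, never from a script. Its argument "rows" is a list of rows, each a list of 6 numbers: the shift along the world's x, y, z in m, then the turn, a rotation vector about the world's x, y, z in degrees. A call has 1 to 12 rows; each row shifts and turns the commanded pose from where the row before left it; what a row does not reach is not made up. A row lasts 1/8 s, in which the tool goes at most 62.5 mm and 10.7 degrees, less where a joint would pass 70% of its speed; a pose out of reach is approached as far as the arm can. A call is refused whole if a number of a shift passes 0.0625 or a number of a turn 10.7, either way. A call with a gripper value outside its range is refused whole. "jaw" is the finger opening in m, from 0 to 0.087, set as the call begins (left out, the last holds). The fingers move at their own pace and stop on an object; "squeeze" is the grip in N (left out, the last holds). Time passes only in rows, so rows that do not move let the fingers close. It gives the time, the measured TCP pose, the force, the opening and the grip force at its end, in the units of the state.
- get_obs(): the state, without advancing time (a new reading comes with each control period).
- camera(name): name is "scene" or "top"; returns a dict with "pixels" (400x640x3 uint8, blue, green, red), "depth" (400x640 float32, m along the optical axis (not along the pixel's ray), 0 where there is no reading), "fov_y" (degrees; the focal length in pixels is half the picture's height over the tangent of half this angle, whatever the lens; pixels are square), "cx", "cy" (the principal point, pixels), "extrinsics" (4x4, takes a point from camera to world coordinates). Camera axes: x right, y up, looking along -z (the intrinsics and any distortion apply to the point x, -y, -z); pixel columns grow to the right and rows downward; lengths in m; the calibration is good to about 2 mm. A picture is of the moment at which its call begins.
- hand_in(): hands the job in; it is judged then, once.
Trained networks look in the newest picture that a camera, given by its name, has taken for a name from the list of things; names that differ only in an ending like _2 or _b are one class to them, and where a whole thing is asked for, a point or a joint stands for the part that bears it (a point fixed in the world has none). Each returns a list of dicts, best first, with "confidence" (0 to 1); they miss things now and then, are a little off and sometimes report something else, mostly with a low value. They report only what shows in the picture. A call takes as long as a camera call. They do not tell look-alikes from the thing itself.
- cut_out(label, camera): "region" (400x640 bool, what is visible of it) and "extent" ([centre column, centre row, width, height] in pixels, round what is visible of it).
The state is a dict: "time": time; "q": joint angles; "joint_velocities": joint speeds; "joint_torque": joint torques, N m; "position": TCP position; "tool_rot": TCP orientation; "ft_force": force on the tool from outside, world axes, zero at the start; "moment": the same for the moment, N m; "grip_width": finger opening in m; "grip_force": force on a finger pad.
Only numpy, scipy, OpenCV 4.12 (cv2) and the standard library are available. Lean on these libraries where they do the work, as an engineer would, in place of code of your own. Each camera call takes 0.05 s, during which the arm holds its last target. There are 200 camera calls.

## Task

Run an impact test on the large bottle. Draw the spring tester's striker back by its horn until the sear catches and holds it by itself, move the small bottle that is still standing in the tester's cradle onto the middle of the rubber mat, stand the large bottle in the cradle in its place, and then press the trigger pad so that the striker hits it. Do not touch the striker again once the large bottle is in the cradle; both bottles must end up standing, and the other small bottle and the beaker must stay where they are.

Things in the scene. Friction and masses are not known exactly. Their poses are not given: they have to be found in the camera images.
- tester: Spring impact tester fixed on the worktop: aluminium base 356 x 100 x 12 mm. Origin at its underside (base x -148 to +208 mm); +x is the strike direction, y across. Grey housing at x -102 to -52 mm, 56 mm wide, sear above it up to z 100. Black V cradle, open to -x: two upright pads at 45 degrees, 88 mm high, 100 mm wide, x 141 to 199; clear above. The striker lies between housing and cradle.
- striker (a joint): Slide (m): 0 = fully forward, grows as the striker is drawn back (to -x of the tester); end stop 0.060. The sear catches once it is drawn past 0.045 (draw to about 0.053) and then holds it at about 0.045. The spring pulls it forward with about 7 N at 0, 16 N at 0.045, 19 N at the stop; the sear's ramp adds some 2 N. Fired at the large bottle it comes to rest on it at about 0.013.
- sear (a joint): Hinge of the sear lever (rad): 0 = at rest, tooth down; grows as the trigger pad is pressed (to 0.35 at most). The tooth is clear of the striker at about 0.18. Returns by a spring.
- horn (a point): Top middle of the horn's front face (cradle side), 137 mm above the worktop, at x = 52 mm of the tester when the striker is at 0; moves with it. The horn is an upright steel plate on the shaft, 8 mm thick (x), 56 mm wide (y). To draw, lower the shut fingers in front of it (free down to the nose, 60 mm below this point; 50 mm to the small bottle in the cradle) and pull it to -x of the tester.
- nose (a point): Front end of the striker's round rubber nose (30 mm across, 62 mm above the worktop); moves with it. At striker 0 it is at x = 100 mm of the tester: 4 mm short of a small bottle in the cradle, but 13 mm inside the place of the large one, so the large bottle goes in only while the striker is drawn back.
- trigger_pad (a point): Middle of the top of the black trigger pad of the sear, 38 x 34 mm, at the end of the base away from the cradle, at x = -119 mm of the tester, 104 mm above the worktop. Pressing it straight down by 8 to 10 mm trips the sear; takes about 6 N at the pad, and it goes down about 13 mm at most.
- cradle_seat (a point): Point on the base's top (12 mm above the worktop) where the axis of the large bottle stands when it touches both pads of the cradle (130 mm along +x of the tester from its origin). Set the bottle down here or up to 10 mm short of it (towards the striker); the blow pushes it home.
- bottle_large: The large bottle to be tested: clear, blue cap, 87 mm in diameter, 169 mm tall, about 0.2 to 0.5 kg, the widest and tallest of the three. Origin at the middle of its underside, z up. Its cap is 47 mm in diameter and takes up the top 28 mm: grasp it there. Starts standing on the worktop.
- bottle_old: The small bottle that was tested before: same kind, 73 mm in diameter, 139 mm tall, about 0.2 to 0.5 kg, cap 47 mm in diameter on the top 28 mm. Origin at the middle of its underside. Starts standing in the cradle, on the tester's base.
- bottle_other: Bystander: a small bottle 73 mm in diameter, 149 mm tall, standing on the worktop to the robot's right. Origin at the middle of its underside.
- mat: Square black rubber mat, 104 x 104 mm, 4 mm thick, fixed to the worktop to the robot's right; the tested bottle is put on its middle. Origin at the middle of its underside. A tall instrument stands 70 mm or more to the right of the bottles and mat; its face runs 30 degrees left of the robot's +x: keep the gripper's long side along it. Another stands at the left.
- beaker: Bystander: a clear beaker 66 mm in diameter, 78 mm tall, standing on the worktop to the left of the tester. Origin at the middle of its underside.
Mind the look-alikes: they are no part of the job. What is shaped like the bottle_old but brown is not meant.

How it is judged:
On the way, in this order (a step that is already met when the one before it is completed fails the run):
1. the striker is drawn back and held by the sear alone, untouched (value of joint striker between 0.04 and 0.052 m and contact force between the fingers and striker below 0.2 N), for 0.3 s.
2. the large bottle stands released in the cradle in front of the cocked striker (value of joint striker above 0.04 m and contact force between the fingers and bottle_large below 0.2 N and horizontal distance between bottle_large and cradle_seat below 0.018 m and angle between bottle_large's own z axis and vertical below 0.1 rad and z of bottle_large in the frame of cradle_seat between -0.006 and 0.006 m), for 0.2 s.
3. the sear is tripped and the striker flies forward onto the large bottle (value of joint striker below 0.025 m and contact force between the fingers and striker below 0.2 N and horizontal distance between bottle_large and cradle_seat below 0.018 m and angle between bottle_large's own z axis and vertical below 0.1 rad and z of bottle_large in the frame of cradle_seat between -0.006 and 0.006 m), for 0.1 s.
At the end, for the whole second after the job is handed in: The striker rests on the large bottle (0.008 to 0.019), which stands upright in the cradle within 9 mm of its seat; the old bottle stands on the mat within 30 mm of its middle; the other bottle and the beaker are upright and within 30 mm of their start; all at rest (value of joint striker between 0.008 and 0.019 m and horizontal distance between bottle_large and cradle_seat below 0.009 m and angle between each of bottle_large, bottle_old, bottle_other, beaker's own z axis and vertical below 0.1 rad and z of bottle_large in the frame of cradle_seat between -0.006 and 0.006 m and linear speed of each of bottle_large, bottle_old below 0.02 m/s and horizontal distance between bottle_old and mat below 0.03 m and z of bottle_old in the frame of mat between 0.001 and 0.01 m and distance of each of bottle_other, beaker from where it was at the start of the episode below 0.03 m); the robot touches nothing.
It fails at once if a bottle or the beaker is knocked over (angle between any of bottle_large, bottle_old, bottle_other, beaker's own z axis and vertical above 0.6 rad).
It fails at once if the other bottle or the beaker is shoved more than 30 mm away (distance of any of bottle_other, beaker from where it was at the start of the episode above 0.03 m).
It fails at once if the striker is touched while the large bottle stands in the cradle (horizontal distance between bottle_large and cradle_seat below 0.015 m and z of bottle_large in the frame of cradle_seat below 0.006 m and contact force between the fingers and striker above 1 N).
It also fails if it takes over 70 s, if anything falls off the work surface, if the arm or the gripper's body presses on something with over 40 N, if the wrist force passes 120 N, or if a joint passes its speed limit or range.

## Working session

There is one attempt and no reset: what is moved stays moved. The work goes in short steps, Python scripts to look and compute and a tool call to move; the robot and the scene stay as the last step left them, time stands still between calls to the robot, and variables do not carry over. Pictures are saved under pics/ and viewed, at most 10 in all, crops included, and the job is handed in when it is done.

Besides the shell and the picture viewer there is one more tool, called after ">>>" as name(argument=value, ...) on one line, values as JSON. step_arm: Moves the arm, as the interface text tells. Its arguments: {"type":"object","properties":{"rows":{"type":"array"},"jaw":{"type":"number"},"squeeze":{"type":"number"}},"required":["rows"]}

```bash
mkdir -p pics; cat > h.py <<'E'
import numpy as np, cv2
from rig import get_obs, camera, hand_in, cut_out, robot
def cloud(im):
    d=im["depth"]; f=200/np.tan(np.radians(im["fov_y"])/2)
    v,u=np.mgrid[0:400,0:640]
    p=np.stack([(u-im["cx"])/f*d,-(v-im["cy"])/f*d,-d],-1)
    E=np.array(im["extrinsics"]); w=p@E[:3,:3].T+E[:3,3]
    w[d==0]=np.nan
    return w
E
python3 - <<'E'
from h import *
print(get_obs()); print(robot, getattr(robot,'tip_extent',None))
for c in("scene","top"):
    im=camera(c); cv2.imwrite(f"pics/{c}0.png",im["pixels"]); w=cloud(im)
    print(c,{k:im[k] for k in im if k not in("pixels","depth")})
    for n in("tester","striker","sear","horn","bottle_large","bottle_old","bottle_other","mat","beaker"):
        for r in cut_out(n,c)[:4]:
            q=w[r["region"]]; q=q[~np.isnan(q[:,0])]
            print(n,round(r["confidence"],2),np.round(r["extent"]), len(q), np.round(np.percentile(q,[2,50,98],axis=0),3).tolist() if len(q) else "")
E
```

```text
{'time': 0.0, 'q': array([-1.49855491e+00,  5.28472949e-01,  1.43390007e+00, -2.15371357e-05,
        1.18139164e+00, -1.78494616e-01]), 'joint_velocities': array([-0.00091956,  0.00060684,  0.00178076,  0.00095519,  0.00023021,
       -0.00274741]), 'joint_torque': array([-1.63658209e-03, -4.40044284e+01, -1.76590115e+01,  6.32185838e-02,
        5.81821008e-02, -1.62730912e-04]), 'position': array([ 0.15507742, -0.60510161,  0.40376775]), 'tool_rot': array([ 9.92150620e-01,  1.25043865e-01,  4.77244336e-05, -1.08499602e-03]), 'ft_force': array([ 1.07479691, -0.29627773, -0.36379658]), 'moment': array([ 0.00845686,  0.01982113, -0.02314577]), 'grip_force': 0.0, 'grip_width': 0.08699636487751797}
<Robot object at 0x7ff27e35be00> 0.1822
scene {'fov_y': 46.14324975040907, 'cx': 322.22827119631904, 'cy': 211.21504578599007, 'extrinsics': array([[-0.71524692,  0.60358919, -0.35228103,  0.17450887],
       [-0.69885353, -0.62136365,  0.35427526,  0.43032917],
       [-0.00505791,  0.49958713,  0.86624888,  1.05300217],
       [ 0.        ,  0.        ,  0.        ,  1.        ]])}
te
[... 1841 characters left out ...]
92, 0.106], [0.449, -0.16, 0.173]]
bottle_old 0.71 [319. 157.  22.  32.] 611 [[0.643, -0.018, 0.038], [0.665, 0.013, 0.096], [0.706, 0.046, 0.155]]
bottle_old 0.67 [332. 187.  21.  38.] 386 [[0.532, -0.036, 0.013], [0.588, -0.013, 0.077], [0.639, 0.013, 0.14]]
bottle_old 0.57 [228. 262.  32.  22.] 673 [[0.352, 0.255, 0.013], [0.385, 0.277, 0.082], [0.419, 0.311, 0.144]]
bottle_other 0.79 [401. 205.  27.  29.] 609 [[0.495, -0.232, 0.022], [0.519, -0.197, 0.092], [0.551, -0.17, 0.153]]
mat 0.59 [391. 177.  44.  45.] 1227 [[0.57, -0.245, -0.001], [0.626, -0.186, 0.005], [0.683, -0.127, 0.011]]
beaker 0.7 [273. 238.  30.  21.] 507 [[0.42, 0.127, 0.0], [0.454, 0.164, 0.014], [0.48, 0.188, 0.082]]
```

View pics/scene0.png

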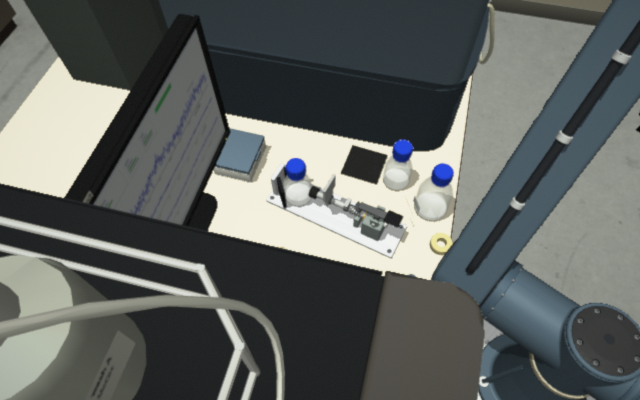

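View pics/top0.png

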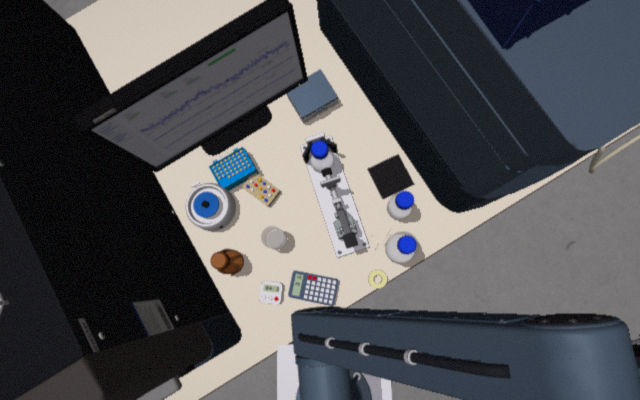

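Candidates: large bottle at top px (401,244); other small bottle at (401,205); old bottle in the cradle at (319,157). The brown bottle at (228,262) is a look-alike. The mat is at (391,177). Next I'll measure precisely and check with a close crop.

```bash
cat > m.py <<'E'
from h import *
def blue(im,w):
    hsv=cv2.cvtColor(im["pixels"],cv2.COLOR_BGR2HSV)
    m=((hsv[...,0]>110)&(hsv[...,0]<130)&(hsv[...,1]>150)&(hsv[...,2]>60)).astype(np.uint8)
    n,l,s,c=cv2.connectedComponentsWithStats(m)
    for i in range(1,n):
        if s[i,4]<60: continue
        q=w[l==i]; q=q[~np.isnan(q[:,0])]
        if not len(q) : continue
        zt=np.percentile(q[:,2],95); t=q[q[:,2]>zt-.008]
        (x,y),r=cv2.minEnclosingCircle(t[:,:2].astype(np.float32))
        print("cap px",c[i].round(),"n",s[i,4],"ztop",round(zt,3),"mean",t.mean(0).round(4),"circ",round(x,4),round(y,4),round(r,4))
E
python3 - <<'E'
from m import *
for c in("scene","top"):
    im=camera(c); w=cloud(im); print(c); blue(im,w)
    r=cut_out("mat",c)[0]; q=w[r["region"]]; q=q[~np.isnan(q[:,0])]; print("mat",cv2.minAreaRect(q[:,:2].astype(np.float32)), q.mean(0).round(4))
    hsv=cv2.cvtColor(im["pixels"],cv2.COLOR_BGR2HSV)
    r=cut_out("tester",c)[0]; m=r["region"]; q=w[m]; q=q[~np.isnan(q[:,0])]
    b=q[(q[:,2]>.006)&(q[:,2]<.02)]; rc=cv2.minAreaRect(b[:,:2].astype(np.float32)); print("base",rc,cv2.boxPoints(rc).round(3).tolist())
    X=w.reshape(-1,3); X=X[(X[:,0]>.38)&(X[:,0]<.76)&(abs(X[:,1]+.01)<.11)]
    h=X[(X[:,2]>.122)&(X[:,2]<.146)&(X[:,0]<.625)]; print("horn",len(h),h.mean(0).round(4),cv2.minAreaRect(h[:,:2].astype(np.float32)))
    p=X[(X[:,2]>.094)&(X[:,2]<.114)&(X[:,0]<.455)]; print("pad",len(p),p.mean(0).round(4),cv2.minAreaRect(p[:,:2].astype(np.float32)))
    if c=="top": cv2.imwrite("pics/crop.png",cv2.resize(im["pixels"][120:290,200:440],None,fx=3.3,fy=3.3,interpolation=cv2.INTER_CUBIC))
E
```

```text
scene
cap px [402. 150.] n 338 ztop 0.151 mean [ 0.5268 -0.2029  0.148 ] circ 0.5291 -0.2043 0.0242
cap px [295. 169.] n 338 ztop 0.152 mean [0.6728 0.0176 0.1495] circ 0.6737 0.0175 0.0229
cap px [442. 175.] n 358 ztop 0.171 mean [ 0.4092 -0.1982  0.168 ] circ 0.4087 -0.2005 0.0229
mat ((0.6235806345939636, -0.18680371344089508), (0.10195212066173553, 0.10767168551683426), 24.477571487426758) [ 0.6222 -0.1854  0.0031]
base ((0.5722801089286804, -0.01640089601278305), (0.35569584369659424, 0.1025688648223877), 16.837862014770508) [[0.3869999945163727, -0.01899999938905239], [0.4169999957084656, -0.11699999868869781], [0.7570000290870667, -0.014000000432133675], [0.7279999852180481, 0.08399999886751175]]
horn 100 [ 0.5882 -0.0096  0.1333] ((0.5894764065742493, -0.011069625616073608), (0.008991186507046223, 0.05595404654741287), 14.942633628845215)
pad 238 [ 0.4315 -0.0575  0.103 ] ((0.4359407424926758, -0.05667906999588013), (0.050848811864852905, 0.035877760499715805), 18.068845748901367)
top
cap px [319. 149.] n 260 ztop 0.155 mean [0.6767 0.0148 0.1516] circ 0.6773 0.0158 0.0234
ca
[... 199 characters left out ...]
2155723572, -0.18720325827598572), (0.11576833575963974, 0.10515272617340088), 23.67805290222168) [ 0.6259 -0.1856  0.0054]
base ((0.5751895904541016, -0.016668759286403656), (0.3553745746612549, 0.09982302784919739), 16.7574462890625) [[0.39100000262260437, -0.019999999552965164], [0.4189999997615814, -0.11599999666213989], [0.7599999904632568, -0.013000000268220901], [0.7310000061988831, 0.0820000022649765]]
horn 78 [ 0.5912 -0.0112  0.1353] ((0.591946542263031, -0.010789133608341217), (0.008281929418444633, 0.0543094277381897), 17.456296920776367)
pad 187 [ 0.4336 -0.0581  0.1049] ((0.43712323904037476, -0.056824225932359695), (0.04658405855298042, 0.03476467728614807), 16.79092025756836)
```

View pics/crop.png

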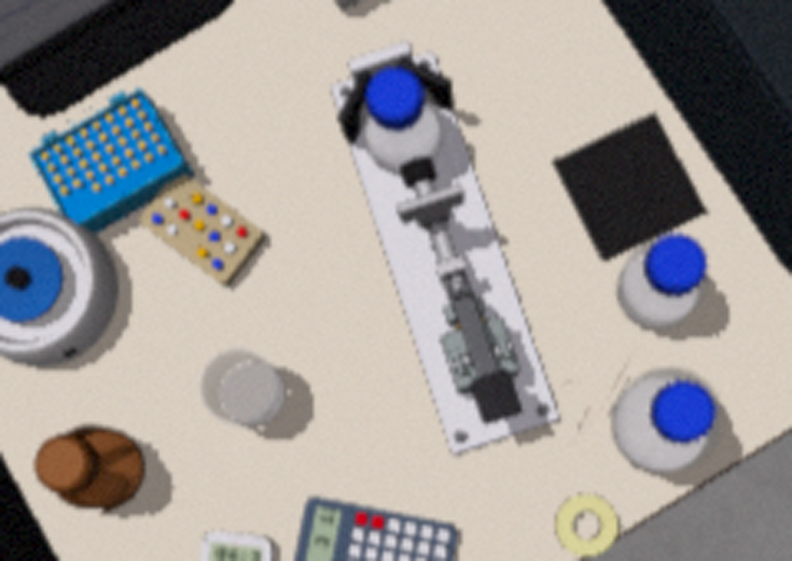

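Crop: clear blue-capped bottles in the cradle (395,98), at the mat (675,265) and the large one (683,410). The horn is at (430,203). The brown bottle at (100,465) is excluded. Fit: tester yaw 16.8°, origin (0.545,-0.025). Cap, horn and pad all agree to about 4 mm.

>>> step_arm(rows=[[0.025, 0.05, 0, 0, 0, 2.4], [0.025, 0.05, 0, 0, 0, 0], [0.025, 0.05, 0, 0, 0, 0], [0.025, 0.05, 0, 0, 0, 0], [0.025, 0.05, 0, 0, 0, 0], [0.025, 0.05, 0, 0, 0, 0], [0.025, 0.05, 0, 0, 0, 0], [0.025, 0.05, 0, 0, 0, 0]], jaw=0, squeeze=30)

```text
time: 2.3
position: [0.3558, -0.2039, 0.4051]
tool_rot: [0.989, 0.146, 0.0, 0.001]
ft_force: [0.4, -0.7, 0.3]
grip_width: 0.0154
grip_force: 0.0
```

>>> step_arm(rows=[[0.044, 0.0337, 0, 0, 0, 0], [0.044, 0.0337, 0, 0, 0, 0], [0.044, 0.0337, 0, 0, 0, 0], [0.044, 0.0337, 0, 0, 0, 0], [0.044, 0.0337, 0, 0, 0, 0], [0.044, 0.0337, -0.03, 0, 0, 0], [0, 0, 0, 0, 0, 0]])

```text
time: 3.18
position: [0.6203, -0.001, 0.3717]
tool_rot: [0.989, 0.148, -0.002, -0.001]
ft_force: [-0.5, 0.7, 0.7]
grip_width: 0.0005
grip_force: 0.0
```

```bash
python3 - <<'E'
from h import *
o=get_obs(); print(o["position"],o["tool_rot"],o["ft_force"],o["q"],o["grip_width"],o["time"])
im=camera("scene"); cv2.imwrite("pics/a.png",cv2.resize(im["pixels"][100:280,220:460],None,fx=3.3,fy=3.3,interpolation=cv2.INTER_CUBIC))
E
```

```text
[ 0.6202677  -0.00104213  0.37169488] [ 9.89008855e-01  1.47841753e-01 -1.86642099e-03 -9.03499530e-04] [-0.51891418  0.66405801  0.65032647] [-1.81704953e-01  5.59089109e-01  1.47698232e+00  5.57788485e-04
  1.10963831e+00  1.09207012e+00] 0.0004632701166254068 3.175
```

View pics/a.png

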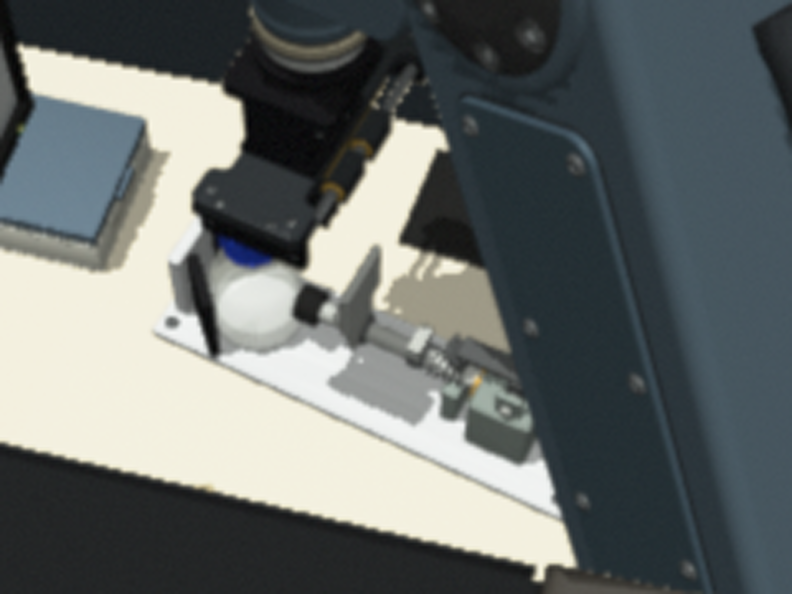

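The gripper is above the gap between the horn (360,300) and the bottle cap (245,250), which stands clear below. Lower.

>>> step_arm(rows=[[-0.002, -0.001, -0.03, 0, 0, 0], [0, 0, -0.03, 0, 0, 0], [0, 0, -0.015, 0, 0, 0], [0, 0, -0.012, 0, 0, 0], [0, 0, 0, 0, 0, 0]])

```text
time: 3.85
position: [0.6166, -0.0049, 0.2879]
tool_rot: [0.989, 0.146, -0.0, -0.0]
ft_force: [0.3, -1.1, 0.2]
grip_width: 0.0002
grip_force: 0.0
```

>>> step_arm(rows=[[-0.012, -0.0036, 0, 0, 0, 0], [-0.0096, -0.0029, 0, 0, 0, 0], [-0.0096, -0.0029, 0, 0, 0, 0], [-0.0096, -0.0029, 0, 0, 0, 0], [0, 0, 0, 0, 0, 0]])

```text
time: 4.47
position: [0.5787, -0.0162, 0.2893]
tool_rot: [0.989, 0.145, 0.007, 0.0]
ft_force: [11.0, 6.5, -8.0]
grip_width: 0.0004
grip_force: 6.3
```

>>> step_arm(rows=[[-0.0086, -0.0026, 0, 0, 0, 0], [-0.0086, -0.0026, 0, 0, 0, 0], [-0.0086, -0.0026, 0, 0, 0, 0], [0, 0, 0, 0, 0, 0]])

```text
time: 4.97
position: [0.5541, -0.0237, 0.2896]
tool_rot: [0.99, 0.144, 0.009, 0.001]
ft_force: [15.8, 9.9, -9.5]
grip_width: 0.0008
grip_force: 8.6
```

>>> step_arm(rows=[[-0.0029, -0.0009, 0, 0, 0, 0], [0, 0, 0, 0, 0, 0]])

```text
time: 5.22
position: [0.5517, -0.0245, 0.2896]
tool_rot: [0.99, 0.144, 0.01, 0.0]
ft_force: [15.9, 9.8, -9.6]
grip_width: 0.0001
grip_force: 8.8
```

>>> step_arm(rows=[[0.0057, 0.0017, 0, 0, 0, 0], [0.0057, 0.0017, 0, 0, 0, 0], [0.0057, 0.0017, 0, 0, 0, 0], [0, 0, 0, 0, 0, 0]])

```text
time: 5.72
position: [0.5639, -0.0204, 0.2884]
tool_rot: [0.989, 0.146, -0.0, 0.0]
ft_force: [-0.1, -1.1, -0.6]
grip_width: 0.0004
grip_force: 0.0
```

>>> step_arm(rows=[[0.01, 0.003, 0.01, 0, 0, 0], [0, 0, 0.04, 0, 0, 0], [0.01, 0.003, 0.04, 0, 0, 10.3], [0.01, 0.003, 0, 0, 0, 10.3], [0.01, 0.003, 0, 0, 0, 10.3], [0.01, 0.003, 0, 0, 0, 10.3], [0.01, 0.003, 0, 0, 0, 10.3], [0.01, 0.004, 0, 0, 0, 10.3], [0.01, 0.004, 0, 0, 0, 10.3], [0.01, 0.004, 0, 0, 0, 10.3], [0.01, 0.004, 0, 0, 0, 10.3], [0.011, 0.003, 0, 0, 0, 10.3]], jaw=0.087)

```text
time: 7.22
position: [0.6756, 0.0167, 0.3787]
tool_rot: [0.499, 0.866, -0.0, 0.0]
ft_force: [0.0, 0.6, 0.5]
grip_width: 0.0868
grip_force: 0.0
```

```bash
python3 - <<'E'
from m import *
o=get_obs(); print(o["position"],o["tool_rot"],o["ft_force"],o["q"],o["grip_width"],o["time"])
for c in("scene","top"):
    im=camera(c); w=cloud(im); print(c); blue(im,w)
    X=w.reshape(-1,3); X=X[(X[:,0]>.45)&(X[:,0]<.61)&(abs(X[:,1]+.02)<.05)]
    h=X[(X[:,2]>.122)&(X[:,2]<.146)]; print("horn",len(h),h.mean(0).round(4) if len(h) else "")
    if c=="scene": cv2.imwrite("pics/b.png",cv2.resize(im["pixels"][100:280,220:460],None,fx=3.3,fy=3.3,interpolation=cv2.INTER_CUBIC))
E
```

```text
[0.67564032 0.01674686 0.37874623] [ 4.99223841e-01  8.66473054e-01 -1.31976779e-05  5.65738678e-05] [0.03531099 0.61126704 0.50655789] [-1.40191708e-01  6.24285832e-01  1.32040710e+00 -7.16747143e-05
  1.19680460e+00 -6.65556299e-01] 0.08680454782551132 7.225
scene
cap px [295. 169.] n 334 ztop 0.152 mean [0.6727 0.0174 0.1496] circ 0.6733 0.0169 0.0231
horn 71 [ 0.5433 -0.0141  0.133 ]
top
cap px [404. 200.] n 235 ztop 0.154 mean [ 0.5286 -0.204   0.1502] circ 0.5283 -0.2043 0.0221
cap px [407. 244.] n 253 ztop 0.174 mean [ 0.4112 -0.2005  0.1702] circ 0.4106 -0.2005 0.0223
horn 78 [ 0.5486 -0.0245  0.1348]
```

View pics/b.png

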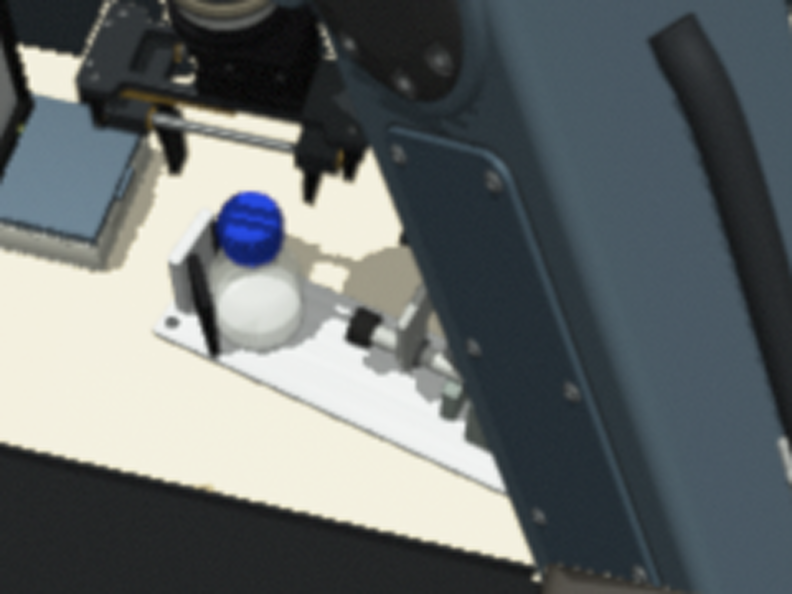

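The striker is cocked: the horn moved back 44 mm to (410,325) and stays there. The open jaws straddle the old bottle's cap at (250,228). Lower, grasp and lift.

>>> step_arm(rows=[[0, 0, -0.03, 0, 0, 0], [0, 0, -0.03, 0, 0, 0], [0, 0, -0.0145, 0, 0, 0], [0, 0, 0, 0, 0, 0]])

```text
time: 7.82
position: [0.675, 0.0165, 0.3027]
tool_rot: [0.502, 0.865, -0.0, -0.001]
ft_force: [0.0, -0.5, 0.9]
grip_width: 0.087
grip_force: 0.0
```

>>> step_arm(rows=[[0, 0, 0, 0, 0, 0], [0, 0, 0, 0, 0, 0], [0, 0, 0, 0, 0, 0], [0, 0, 0, 0, 0, 0], [0, 0, 0, 0, 0, 0]], jaw=0, squeeze=25)

```text
time: 8.45
position: [0.6753, 0.0166, 0.3037]
tool_rot: [0.502, 0.865, -0.0, 0.0]
ft_force: [-0.7, -0.2, 2.4]
grip_width: 0.0457
grip_force: 25.1
```

>>> step_arm(rows=[[-0.002, -0.001, 0.015, 0, 0, 0], [-0.002, -0.001, 0.03, 0, 0, 0], [0, 0, 0.04, 0, 0, 0], [0, 0, 0.03, 0, 0, 0], [-0.004, -0.0155, 0, 0, 0, 0], [-0.008, -0.033, 0, 0, 0, 0], [-0.009, -0.037, 0, 0, 0, 0], [-0.009, -0.037, 0, 0, 0, 0], [-0.009, -0.037, 0, 0, 0, 0], [-0.006, -0.026, 0, 0, 0, 0], [-0.003, -0.015, 0, 0, 0, 0], [0, 0, 0, 0, 0, 0]])

```text
time: 9.95
position: [0.6228, -0.1872, 0.4173]
tool_rot: [0.503, 0.864, -0.0, -0.001]
ft_force: [0.3, 0.4, -3.8]
grip_width: 0.0455
grip_force: 25.0
```

```bash
python3 - <<'E'
from m import *
o=get_obs(); print(o["position"],o["tool_rot"],o["ft_force"],o["grip_width"],o["time"])
for c in("scene","top"):
    im=camera(c); w=cloud(im); print(c); blue(im,w)
    X=w.reshape(-1,3); m=(abs(X[:,0]-.622)<.06)&(abs(X[:,1]+.186)<.06)&(X[:,2]>.12)&(X[:,2]<.2); print(m.sum(),np.nanpercentile(X[m],[2,50,98],axis=0).round(3).tolist())
    if c=="scene": cv2.imwrite("pics/c.png",cv2.resize(im["pixels"][60:260,300:500],None,fx=3,fy=3,interpolation=cv2.INTER_CUBIC))
E
```

```text
[ 0.62276268 -0.18715218  0.41728996] [ 5.02661509e-01  8.64482757e-01 -8.22733226e-05 -9.81780882e-04] [ 0.31690413  0.39939751 -3.84015536] 0.04552634198974782 9.95
scene
cap px [373. 101.] n 388 ztop 0.266 mean [ 0.6206 -0.1844  0.2636] circ 0.6164 -0.1823 0.0276
cap px [398. 151.] n 175 ztop 0.151 mean [ 0.5255 -0.1785  0.1713] circ 0.4457 -0.0472 0.1941
662 [[0.586, -0.206, 0.131], [0.603, -0.163, 0.173], [0.65, -0.152, 0.199]]
top
cap px [407. 245.] n 222 ztop 0.174 mean [ 0.4102 -0.2014  0.1727] circ 0.3941 -0.1685 0.0563
0 [nan, nan, nan]
  return np.nanmean(a, axis, out=out, keepdims=keepdims)
```

View pics/c.png

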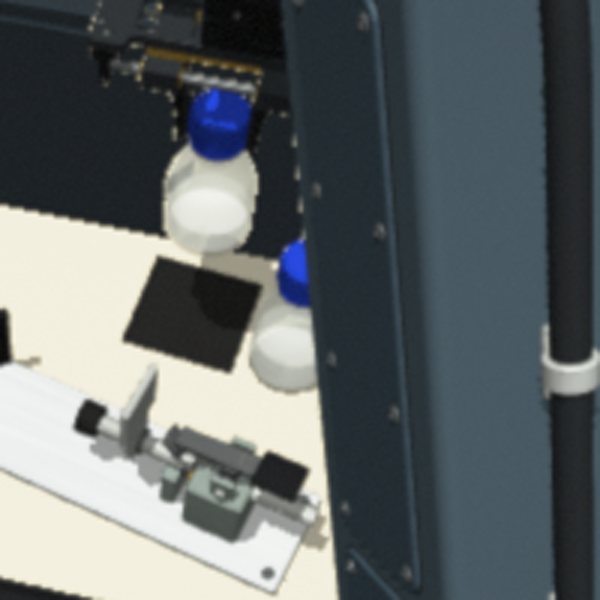

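The old bottle hangs upright at (220,125) over the mat (195,310), and the striker is still cocked. Lower and release.

>>> step_arm(rows=[[0, 0, -0.03, 0, 0, 0], [0, 0, -0.035, 0, 0, 0], [0, 0, -0.03, 0, 0, 0], [0, 0, -0.015, 0, 0, 0], [0, 0, -0.008, 0, 0, 0], [0, 0, -0.003, 0, 0, 0], [0, 0, 0, 0, 0, 0]])

```text
time: 10.92
position: [0.6237, -0.186, 0.2983]
tool_rot: [0.502, 0.865, 0.0, 0.001]
ft_force: [0.2, -0.0, -3.6]
grip_width: 0.0454
grip_force: 25.0
```

>>> step_arm(rows=[[0, 0, -0.0015, 0, 0, 0], [0, 0, 0, 0, 0, 0]])

```text
time: 11.18
position: [0.6234, -0.186, 0.2965]
tool_rot: [0.502, 0.865, 0.0, 0.0]
ft_force: [-0.4, -0.5, -4.1]
grip_width: 0.0461
grip_force: 25.0
```

>>> step_arm(rows=[[0, 0, -0.0015, 0, 0, 0], [0, 0, 0, 0, 0, 0]])

```text
time: 11.42
position: [0.6235, -0.186, 0.2957]
tool_rot: [0.502, 0.865, 0.0, 0.001]
ft_force: [-1.9, 1.4, 4.5]
grip_width: 0.0458
grip_force: 25.0
```

>>> step_arm(rows=[[0, 0, 0, 0, 0, 0], [0, 0, 0, 0, 0, 0], [0, 0, 0, 0, 0, 0], [0, 0, 0.02, 0, 0, 0], [0, 0, 0.04, 0, 0, 0], [0, 0, 0.05, 0, 0, 0]], jaw=0.07)

```text
time: 12.18
position: [0.6232, -0.1859, 0.4042]
tool_rot: [0.502, 0.865, -0.0, -0.002]
ft_force: [-1.0, -0.8, 0.2]
grip_width: 0.0698
grip_force: 0.0
```

>>> step_arm(rows=[[-0.033, -0.002, 0, 0, 0, 0], [-0.045, -0.003, 0, 0, 0, 0], [-0.045, -0.003, 0, 0, 0, 0], [-0.045, -0.003, 0, 0, 0, 0], [-0.03, -0.002, 0, 0, 0, 0], [-0.015, -0.0015, 0, 0, 0, 0], [0, 0, 0, 0, 0, 0]], jaw=0.087)

```text
time: 13.05
position: [0.4102, -0.2007, 0.4047]
tool_rot: [0.502, 0.865, 0.0, 0.0]
ft_force: [-0.6, 0.4, 0.0]
grip_width: 0.0871
grip_force: 0.0
```

```bash
python3 - <<'E'
from m import *
o=get_obs(); print(o["position"],o["tool_rot"],o["ft_force"],o["q"],o["grip_width"],o["time"])
for c in("scene","top"):
    im=camera(c); w=cloud(im); print(c); blue(im,w)
E
```

```text
[ 0.41020689 -0.20067397  0.40472814] [5.02278645e-01 8.64705714e-01 5.18789093e-05 4.33177555e-04] [-0.58530707  0.41722915  0.01373461] [-7.00569990e-01  3.01939611e-01  1.83950906e+00  3.00155125e-04
  9.99308782e-01 -1.21906458e+00] 0.08711090436975802 13.05
scene
cap px [367. 134.] n 344 ztop 0.144 mean [ 0.6218 -0.1847  0.1413] circ 0.6227 -0.1856 0.0234
cap px [402. 150.] n 337 ztop 0.151 mean [ 0.5268 -0.2029  0.1478] circ 0.5264 -0.2041 0.0243
cap px [442. 175.] n 360 ztop 0.171 mean [ 0.4084 -0.1967  0.1697] circ 0.3511 -0.0586 0.1736
top
cap px [395. 165.] n 245 ztop 0.147 mean [ 0.6245 -0.1865  0.1438] circ 0.625 -0.1863 0.0227
```

Old bottle is on the mat at (0.624,-0.186). Grasp the large one: TCP z 0.319.

>>> step_arm(rows=[[0, 0, -0.03, 0, 0, 0], [0, 0, -0.03, 0, 0, 0], [0, 0, -0.018, 0, 0, 0], [0, 0, -0.0075, 0, 0, 0], [0, 0, 0, 0, 0, 0]])

```text
time: 13.78
position: [0.4111, -0.2005, 0.3187]
tool_rot: [0.501, 0.865, 0.0, -0.0]
ft_force: [-0.5, -0.4, 0.2]
grip_width: 0.0868
grip_force: 0.0
```

>>> step_arm(rows=[[0, 0, 0, 0, 0, 0], [0, 0, 0, 0, 0, 0], [0, 0, 0, 0, 0, 0], [0, 0, 0, 0, 0, 0], [0, 0, 0, 0, 0, 0]], jaw=0, squeeze=25)

```text
time: 14.4
position: [0.4103, -0.2004, 0.3191]
tool_rot: [0.502, 0.865, -0.0, 0.0]
ft_force: [-0.7, 0.3, -0.9]
grip_width: 0.046
grip_force: 24.3
```

>>> step_arm(rows=[[0, 0, 0.015, 0, 0, 0], [0, 0, 0.035, 0, 0, 0], [0, 0, 0.045, 0, 0, 0], [0, 0, 0.045, 0, 0, 0], [0, 0, 0.025, 0, 0, 0], [0, 0, 0.01, 0, 0, 0], [0, 0, 0, 0, 0, 0]])

```text
time: 15.28
position: [0.4101, -0.2002, 0.4935]
tool_rot: [0.502, 0.865, 0.0, -0.0]
ft_force: [0.9, -0.4, -4.0]
grip_width: 0.0457
grip_force: 24.1
```

>>> step_arm(rows=[[0.012, 0.01, 0, 0, 0, 0], [0.026, 0.0215, 0, 0, 0, 0], [0.032, 0.0265, 0, 0, 0, 0], [0.032, 0.0265, 0, 0, 0, 0], [0.032, 0.0265, 0, 0, 0, 0], [0.032, 0.0265, 0, 0, 0, 0], [0.032, 0.0265, 0, 0, 0, 0], [0.028, 0.0235, 0, 0, 0, 0], [0.018, 0.015, 0, 0, 0, 0], [0.0103, 0.0088, 0, 0, 0, 0], [0, 0, 0, 0, 0, 0]])

```text
time: 16.65
position: [0.6651, 0.0119, 0.4923]
tool_rot: [0.501, 0.865, -0.001, -0.001]
ft_force: [0.7, -0.7, -2.2]
grip_width: 0.046
grip_force: 24.2
```

```bash
python3 - <<'E'
from m import *
o=get_obs(); print(o["position"],o["tool_rot"],o["ft_force"],o["grip_width"],o["time"])
for c in("scene","top"):
    im=camera(c); w=cloud(im); print(c); blue(im,w)
    X=w.reshape(-1,3); X=X[(X[:,0]>.45)&(X[:,0]<.61)&(abs(X[:,1]+.02)<.05)]
    h=X[(X[:,2]>.122)&(X[:,2]<.146)]; print("horn",len(h),h.mean(0).round(4) if len(h) else "")
    if c=="scene": cv2.imwrite("pics/d.png",cv2.resize(im["pixels"][60:260,240:440],None,fx=3,fy=3,interpolation=cv2.INTER_CUBIC))
E
```

```text
[0.66506394 0.01185751 0.49230871] [ 5.01184255e-01  8.65339480e-01 -5.05335158e-04 -1.29266502e-03] [ 0.66367869 -0.74697266 -2.22171915] 0.045964026432144464 16.65
scene
cap px [294. 118.] n 421 ztop 0.343 mean [0.6608 0.0183 0.3419] circ 0.6518 0.022 0.0346
horn 99 [ 0.5452 -0.0217  0.1337]
top
cap px [395. 165.] n 244 ztop 0.147 mean [ 0.6242 -0.1861  0.1439] circ 0.6249 -0.1872 0.0232
cap px [404. 200.] n 241 ztop 0.154 mean [ 0.5294 -0.2036  0.1501] circ 0.5297 -0.2041 0.022
horn 76 [ 0.5484 -0.0242  0.1357]
```

View pics/d.png

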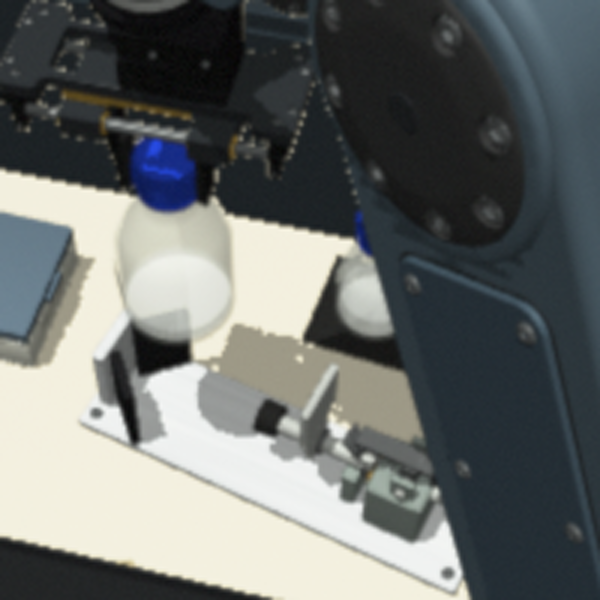

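The large bottle hangs upright at (170,230) over the empty cradle, the striker is cocked and the nose is at (268,415). Lower slightly short of the seat.

>>> step_arm(rows=[[-0.0035, -0.0015, -0.015, 0, 0, 0], [0, 0, -0.035, 0, 0, 0], [0, 0, -0.04, 0, 0, 0], [0, 0, -0.03, 0, 0, 0], [0, 0, -0.02, 0, 0, 0], [0, 0, -0.013, 0, 0, 0], [0, 0, -0.0045, 0, 0, 0], [0, 0, 0, 0, 0, 0]])

```text
time: 17.75
position: [0.6612, 0.0092, 0.3368]
tool_rot: [0.502, 0.865, 0.0, 0.0]
ft_force: [0.9, -0.8, -3.3]
grip_width: 0.0458
grip_force: 24.2
```

>>> step_arm(rows=[[0, 0, -0.004, 0, 0, 0], [0, 0, 0, 0, 0, 0]])

```text
time: 18.0
position: [0.6612, 0.0094, 0.3328]
tool_rot: [0.502, 0.865, 0.0, 0.0]
ft_force: [-1.5, 1.1, -3.7]
grip_width: 0.046
grip_force: 24.2
```

>>> step_arm(rows=[[0, 0, -0.002, 0, 0, 0], [0, 0, 0, 0, 0, 0]])

```text
time: 18.25
position: [0.6614, 0.0093, 0.3312]
tool_rot: [0.502, 0.865, 0.0, 0.001]
ft_force: [-0.8, -0.6, -0.3]
grip_width: 0.0459
grip_force: 24.3
```

Touching down. One more half-millimetre, then release and rise.

>>> step_arm(rows=[[0, 0, -0.0005, 0, 0, 0], [0, 0, 0, 0, 0, 0]])

```text
time: 18.5
position: [0.6614, 0.0093, 0.3311]
tool_rot: [0.502, 0.865, 0.0, 0.001]
ft_force: [-1.0, -0.1, 5.1]
grip_width: 0.0456
grip_force: 24.5
```

>>> step_arm(rows=[[0, 0, 0, 0, 0, 0], [0, 0, 0, 0, 0, 0], [0, 0, 0, 0, 0, 0], [0, 0, 0, 0, 0, 0], [0, 0, 0.02, 0, 0, 0], [0, 0, 0.04, 0, 0, 0], [0, 0, 0.04, 0, 0, 0]], jaw=0.08)

```text
time: 19.38
position: [0.6611, 0.0094, 0.4305]
tool_rot: [0.502, 0.865, -0.0, -0.001]
ft_force: [0.2, 0.4, 0.5]
grip_width: 0.0799
grip_force: 0.0
```

```bash
python3 - <<'E'
from m import *
o=get_obs(); print(o["position"],o["tool_rot"],o["ft_force"],o["q"],o["time"])
for c in("scene","top"):
    im=camera(c); w=cloud(im); print(c); blue(im,w)
E
```

```text
[0.66113753 0.0094217  0.43050141] [ 5.01755115e-01  8.65009540e-01 -1.58719072e-04 -5.24699500e-04] [0.1674972  0.38441411 0.49813365] [-1.54440349e-01  5.53060351e-01  1.30608842e+00  8.84434711e-05
  1.28353696e+00 -6.74008413e-01] 19.375
scene
cap px [301. 163.] n 344 ztop 0.182 mean [0.6582 0.0109 0.1797] circ 0.6582 0.0097 0.0222
top
cap px [395. 165.] n 242 ztop 0.148 mean [ 0.6244 -0.1867  0.1442] circ 0.6257 -0.1862 0.0231
cap px [404. 200.] n 239 ztop 0.154 mean [ 0.5286 -0.2038  0.1503] circ 0.5291 -0.2041 0.0221
```

>>> step_arm(rows=[[-0.03, -0.009, 0, 0, 0, 0], [-0.04, -0.012, 0, 0, 0, 0], [-0.04, -0.012, 0, 0, 0, 0], [-0.04, -0.012, 0, 0, 0, 0], [-0.04, -0.012, 0, 0, 0, 0], [-0.028, -0.008, -0.03, 0, 0, 0], [-0.0116, -0.0034, -0.03, 0, 0, 0], [0, 0, -0.04, 0, 0, 0], [0, 0, -0.03, 0, 0, 0], [0, 0, 0, 0, 0, 0]], jaw=0)

```text
time: 20.72
position: [0.4307, -0.0587, 0.2981]
tool_rot: [0.502, 0.865, -0.0, -0.003]
ft_force: [0.1, -0.3, 0.6]
grip_width: 0.0009
grip_force: 0.0
```

>>> step_arm(rows=[[0, 0, -0.008, 0, 0, 0], [0, 0, -0.006, 0, 0, 0], [0, 0, -0.005, 0, 0, 0], [0, 0, -0.005, 0, 0, 0], [0, 0, 0, 0, 0, 0]])

```text
time: 21.35
position: [0.4293, -0.0591, 0.2767]
tool_rot: [0.501, 0.866, -0.002, -0.003]
ft_force: [-9.1, -5.3, 9.5]
grip_width: 0.0006
grip_force: 6.5
```

```bash
python3 - <<'E'
from m import *
o=get_obs(); print(o["position"],o["ft_force"])
for c in("scene","top"):
    im=camera(c); w=cloud(im); print(c); blue(im,w)
    X=w.reshape(-1,3); X=X[(X[:,0]>.5)&(X[:,0]<.61)&(abs(X[:,1]+.02)<.05)]
    h=X[(X[:,2]>.122)&(X[:,2]<.146)]; print("horn",len(h),h.mean(0).round(4) if len(h) else "")
E
```

```text
[ 0.42927083 -0.05914608  0.27665701] [-9.08381163 -5.26138749  9.51156574]
scene
cap px [367. 134.] n 337 ztop 0.145 mean [ 0.6197 -0.1803  0.1483] circ 0.5568 -0.1132 0.1227
cap px [296. 161.] n 344 ztop 0.183 mean [0.6715 0.0161 0.1804] circ 0.6713 0.016 0.0223
horn 103 [ 0.577  -0.012   0.1331]
top
cap px [319. 146.] n 261 ztop 0.186 mean [0.6742 0.0128 0.1829] circ 0.6739 0.0137 0.0231
cap px [395. 165.] n 246 ztop 0.148 mean [ 0.6244 -0.1863  0.1442] circ 0.6256 -0.1871 0.0227
cap px [404. 200.] n 235 ztop 0.153 mean [ 0.5284 -0.2038  0.1502] circ 0.5289 -0.2039 0.0219
horn 83 [ 0.5805 -0.0151  0.1345]
```

Fired: the striker is at about 0.012 and the bottle is home. Rise clear.

>>> step_arm(rows=[[0, 0, 0.01, 0, 0, 0], [0, 0, 0.03, 0, 0, 0], [0, 0, 0.05, 0, 0, 0], [0, 0, 0.04, 0, 0, 0], [0, 0, 0, 0, 0, 0], [0, 0, 0, 0, 0, 0], [0, 0, 0, 0, 0, 0]])

```text
time: 22.32
position: [0.4311, -0.0588, 0.4049]
tool_rot: [0.502, 0.865, -0.0, -0.001]
ft_force: [-0.6, 0.3, -0.2]
grip_width: 0.0001
grip_force: 0.0
```

```bash
python3 - <<'E'
from m import *
o=get_obs(); print(o["position"],o["ft_force"],o["time"])
for c in("scene","top"):
    im=camera(c); w=cloud(im); print(c); blue(im,w)
    X=w.reshape(-1,3); X=X[(X[:,0]>.5)&(X[:,0]<.61)&(abs(X[:,1]+.02)<.05)]
    h=X[(X[:,2]>.122)&(X[:,2]<.146)]; print("horn",len(h),h.mean(0).round(4) if len(h) else "")
    if c=="top": cv2.imwrite("pics/e.png",im["pixels"])
E
```

```text
[ 0.43114497 -0.05878281  0.4048767 ] [-0.63674405  0.34251767 -0.22323081] 22.325
scene
cap px [367. 131.] n 222 ztop 0.145 mean [ 0.623  -0.1864  0.1441] circ 0.5795 -0.1259 0.0974
cap px [296. 161.] n 345 ztop 0.183 mean [0.6715 0.0161 0.1805] circ 0.6719 0.0156 0.022
horn 101 [ 0.5771 -0.0118  0.1331]
top
cap px [319. 146.] n 263 ztop 0.187 mean [0.6741 0.0127 0.1831] circ 0.6744 0.0129 0.0235
cap px [395. 165.] n 245 ztop 0.147 mean [ 0.6241 -0.1862  0.1441] circ 0.625 -0.1873 0.0233
cap px [404. 200.] n 234 ztop 0.154 mean [ 0.5289 -0.2043  0.1503] circ 0.5281 -0.2042 0.0221
horn 71 [ 0.5811 -0.0159  0.1361]
```

View pics/e.png

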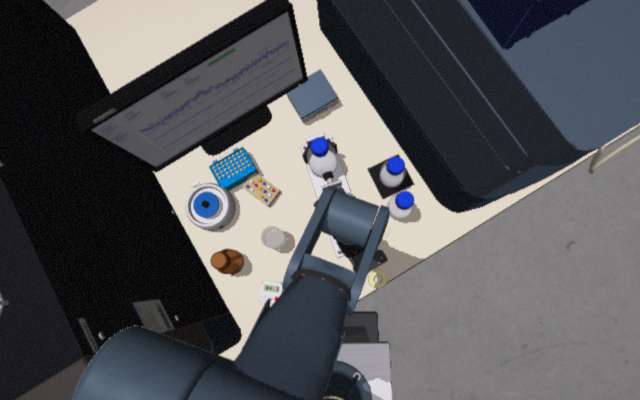

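The large bottle stands in the cradle at (321,155) and the old one on the mat at (392,175). The other bottle (401,205) and the beaker (275,238) are unmoved, and the robot is clear.

```bash
python3 -c "
from rig import hand_in; print(hand_in())"
```

```text
the job is handed in; nothing more can be done
None
```

The impact test is done and handed in; no verdict came back. The last pictures show the striker at rest on the large bottle in the cradle, the old bottle standing on the mat, and the other bottle and beaker where they started.

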